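Put the empty scale battery on charge

ROBOT

A 6-joint arm with a two-finger parallel gripper is mounted at the origin on the work surface. World frame = base frame: x ahead of the robot, y to its left, z up, the work surface at z = 0. Lengths are in m, angles in degrees, forces in N, time in s.
With the tool pointing down it reaches from about 0.35 to 0.875 m from the base axis. Payload 4.2 kg.
Tool frame: the origin (TCP) lies at the very end of the fingers, on their centre line; the grasp point (between the pads) lies 19 mm behind it; z points along the fingers, y is the direction in which the jaws open and shut (so a half turn about z gives the same grasp; the last joint's range is limited). The gripper opens to 85 mm and grips with 20 to 120 N. Pads are 22 mm wide; open, the fingers measure 114 mm over their backs; the gripper's body (76 mm by 85 mm) begins 54 mm behind the grasp point. The pads swing forward as they close: fully open they stand 13 mm farther back than shut.
Start: joints at [80.592, 22.042, 0.453, 0, -68.411, -14.817], TCP at [0.256, 0.57, 0.231] pointing down, gripper open.
Joint ranges: [-179.83, 179.83], [-69.29, 118.12], [-61.27, 80.66], [-181.25, 117.63], [-171.15, -9.14], [-177.46, 177.46]. Speed limits (degrees/s): [159.86, 159.86, 180, 180, 180, 180].

INTERFACE

Orientations are given as [roll, pitch, yaw] about the fixed x, y, z axes, in that order (R = Rz(yaw) Ry(pitch) Rx(roll)).
In Python, from workcell import read_state, get_image, job, boxes_of gives the robot as it stands.
- The arm moves only by the tool servo_tool, never from a script. Its argument "series" is a list of rows, each a list of 2 entries, a list of its own where there are three numbers: the shift along the tool's x, y, z in mm, then the turn about the tool's z in rad. In form: [[[x, y, z], roll], ...]. A call has 1 to 5 rows; each row shifts and turns the commanded pose from where the row before left it, along the tool's axes as they then stand; what a row does not reach is not made up. A row lasts 1/10 s, in which the tool goes at most 50 mm and 8.59 degrees, less where a joint would pass 70% of its speed; a pose out of reach is approached as far as the arm can. A call with a gripper value outside its range is refused whole. "fingers" is the finger opening in mm, from 0 to 85.4, set as the call begins (left out, the last holds). The fingers move at their own pace and stop on an object; "grip_force" is the grip in N (left out, the last holds). Time passes only in rows, so rows that do not move let the fingers close. It gives the time, the measured TCP pose, the force and the opening at its end, in the units of the state.
- read_state(): the state, without advancing time (a new reading comes with each control period).
- get_image(name): name is "scene" or "top"; returns a dict with "image" (480x640x3 uint8, red, green, blue), "camera_matrix" (3x3 intrinsics, pixels), "dist" ([k1, k2, p1, p2, k3] as OpenCV has them; the pictures are not rectified), "world_to_cam" (4x4, takes a point from world to camera coordinates). Camera axes: x right, y down, z forward; pixel columns grow to the right and rows downward; lengths in m; the calibration is good to about 2 mm. A picture is of the moment at which its call begins. There is no depth.
- job.sign_off(): hands the job in, once; it reports no verdict.
Trained networks look in the newest picture that a camera, given by its name, has taken for a name from the list of things; names that differ only in an ending like _2 or _b are one class to them, and where a whole thing is asked for, a point or a joint stands for the part that bears it (a point fixed in the world has none). Each returns a list of dicts, best first, with "confidence" (0 to 1); they miss things now and then, are a little off and sometimes report something else, mostly with a low value. They report only what shows in the picture. A call takes as long as a camera call.
- boxes_of(camera, thing): "location" ([column, row] as shares, 0 to 1, of the picture: columns of its width, rows of its height, amid what is visible of it).
The state is a dict: "clock": time; "qpos": joint angles; "qvel": joint speeds; "joint_efforts": joint torques, N m; "tool_pos": TCP position; "eef_rot": TCP orientation; "contact_force": force on the tool from outside, world axes, zero at the start; "wrist_torque": the same for the moment, N m; "grip_width": opening from 0.0 (shut) to 1.0 (fully open).
Only numpy, scipy, OpenCV 4.12 (cv2) and the standard library are available. Lean on these libraries where they do the work, as an engineer would, in place of code of your own. Each camera call takes 0.05 s, during which the arm holds its last target. There are 200 camera calls.

TASK

One of the counter scale's two battery packs shows a red light: it is empty. Put that pack in the charging dock, its white-striped flat side to the white-striped flat side of the well, fully home on the well's floor, and let go of it. Leave the charged pack with the green light standing where it is.

Things in the scene. Friction and masses are not known exactly. Their poses are not given: they have to be found in the camera images.
- empty_pack: Empty battery pack, loose, upright, about 0.35 kg, red lights: dark grey D-shaped body 50 mm high (radius 32 mm, one upright flat 18 mm from the axis, marked white on face and top edge). On it, centred, a black square grip post 26 x 26 mm, from 50 to 92 mm above the underside. Origin: on the axis at the underside; z up, x towards the flat; the grip's faces look along x and y.
- charged_pack: The charged battery pack: same shape, size, origin and axes, but with green lights on top and shoulder. It must stay upright where it stands.
- dock: Charging dock, a cream block fixed to the counter, 46 mm high, with a D-shaped well open upwards. Origin: on the well's axis at counter height; z up, x from the axis to the well's flat wall (just beyond it, on the dock's top, a white stripe on a dark blue panel). The block reaches from -56 to +88 mm in x and 60 mm to either side in y.
- dock_well (a point): Centre of the well's flat floor, on its axis, 12 mm above the counter, axes as the dock's. Round wall of radius 36 mm, flat wall at x = 22.5 mm: about 4 mm of room round the pack. The top 10 mm of the walls flare out by 5 to 6 mm. The mouth is 34 mm above the floor. The pack goes in only with its flat within about 10 degrees of the well's flat.

How it is judged (in metres and radians):
At the end, for the whole second after the job is handed in: The red-lit pack rests in the well, released: underside within 10 mm of the floor, axis within 12 mm of the well's, flat within 28 degrees of the well's, upright within 10 degrees. The green-lit pack stands upright (10 degrees) within 30 mm of its start (z of empty_pack in the frame of dock below 0.022 m and horizontal distance between empty_pack and dock below 0.012 m and angle between the x axis of empty_pack and the x axis of dock, either way round below 0.5 rad and angle between each of empty_pack, charged_pack's own z axis and vertical below 0.18 rad and linear speed of empty_pack below 0.02 m/s and distance of charged_pack from where it was at the start of the episode below 0.03 m); the robot touches nothing.
It fails at once if the charged pack is pushed more than 30 mm away or knocked over (distance of charged_pack from where it was at the start of the episode above 0.03 m or angle between charged_pack's own z axis and vertical above 0.5 rad).
It also fails if it takes over 42 s, if anything falls off the work surface, if the arm or the gripper's body presses on something with over 40 N, if the wrist force passes 120 N, or if a joint passes its speed limit or range.

## Working session

There is one attempt and no reset: what is moved stays moved. The work goes in short steps, Python scripts to look and compute and a tool call to move; the robot and the scene stay as the last step left them, time stands still between calls to the robot, and variables do not carry over. Pictures are saved under pics/ and viewed, about 8 in all and at most 12, crops included, and the job is handed in when it is done.

Besides the shell and the picture viewer there is one more tool, called after "Request:" as a command line: name --argument value ..., lists and objects as JSON in quotes. servo_tool: Moves the arm, as the interface text tells. Its arguments: {"type":"object","properties":{"series":{"type":"array"},"fingers":{"type":"number"},"grip_force":{"type":"number"}},"required":["series"]}

```bash
mkdir -p pics
cat > h.py <<'E'
import numpy as np, cv2
from workcell import read_state,get_image,job,boxes_of
def cam(n):
    d=get_image(n); return d
def save(d,f,crop=None,s=1):
    im=d["image"][:,:,::-1]
    if crop: a,b,c,e=crop; im=im[b:e,a:c]
    cv2.imwrite(f,cv2.resize(im,None,fx=s,fy=s,interpolation=cv2.INTER_CUBIC))
def ray(d,uv,z):
    K=np.array(d["camera_matrix"]);T=np.array(d["world_to_cam"])
    p=cv2.undistortPoints(np.array([[uv]],float),K,np.array(d["dist"],float))[0,0]
    R=T[:3,:3];c=-R.T@T[:3,3];v=R.T@np.array([p[0],p[1],1]);return c+v*(z-c[2])/v[2]
def proj(d,P):
    T=np.array(d["world_to_cam"]);r,_=cv2.Rodrigues(T[:3,:3])
    return cv2.projectPoints(np.array(P,float).reshape(-1,1,3),r,T[:3,3],np.array(d["camera_matrix"]),np.array(d["dist"],float))[0][:,0]
E
python3 - <<'E'
from h import *
print(read_state())
for n in("top","scene"):
    d=cam(n);save(d,f"pics/{n}0.png")
    T=np.array(d["world_to_cam"]);print(n,-T[:3,:3].T@T[:3,3])
    for t in("empty_pack","charged_pack","dock"):
        for b in boxes_of(n,t)[:3]:
            uv=np.array(b["location"])*[640,480];print(t,b["confidence"],uv.round(),ray(d,uv,.05).round(3))
E
```

```text
{'clock': 0.0, 'qpos': array([ 8.05928998e+01,  2.20908248e+01,  3.79921764e-01, -2.75147494e-02,
       -6.84106173e+01, -1.48179346e+01]), 'qvel': array([-0.03674728, -0.04815021,  0.02045973,  0.05005414, -0.07487071,
       -0.11861893]), 'joint_efforts': array([ 7.40584692e-04, -3.92286229e+01,  1.88398612e+01,  4.18615490e+00,
       -4.66428770e-03,  7.49506825e-06]), 'tool_pos': array([0.25618763, 0.56944851, 0.2302257 ]), 'eef_rot': array([ 1.79875981e+02, -6.36641023e-03, -2.42351792e+01]), 'contact_force': array([ 0.61094442, -0.48227379,  0.02150174]), 'wrist_torque': array([ 0.02150136,  0.04934654, -0.04864395]), 'grip_width': 0.9983276680866126}
top [ 4.58368217e-01 -7.51705072e-04  9.96075071e-01]
empty_pack 0.94 [151. 251.] [0.512 0.314 0.05 ]
charged_pack 0.98 [346. 222.] [ 0.555 -0.027  0.05 ]
dock 0.8 [507. 243.] [ 0.514 -0.303  0.05 ]
scene [1.21864432 0.65918787 0.7381368 ]
empty_pack 0.89 [462. 324.] [0.531 0.328 0.05 ]
charged_pack 0.58 [301. 248.] [ 0.57  -0.012  0.05 ]
dock 0.97 [227. 192.] [ 0.54  -0.276  0.05 ]
```

View pics/top0.png

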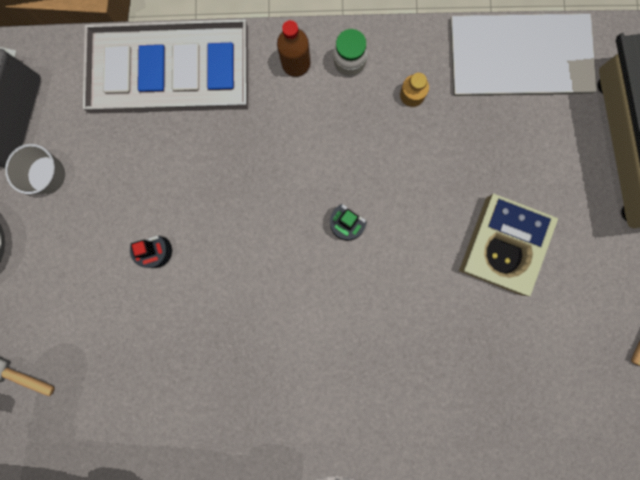

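View pics/scene0.png

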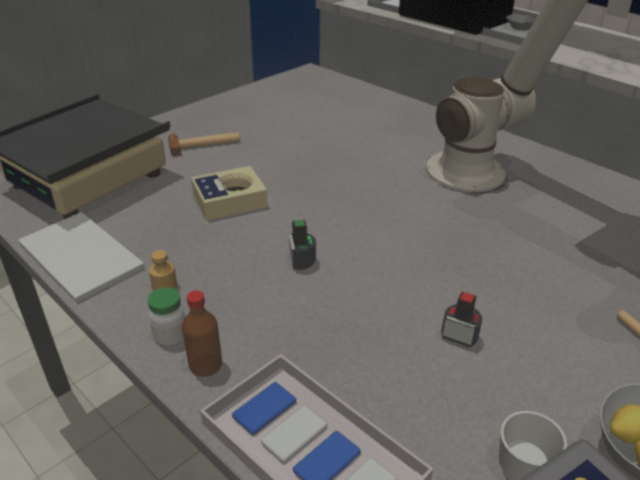

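Run:
```python
from h import *
t=cam("top");s=cam("scene")
def c(d,u,v,r,S=400):
    return cv2.resize(d["image"][v-r:v+r,u-r:u+r,::-1],(S,S),interpolation=cv2.INTER_CUBIC)
cv2.imwrite("pics/c1.png",np.hstack([c(t,150,250,25),c(t,510,245,50)]))
cv2.imwrite("pics/c2.png",np.hstack([c(s,462,322,32),c(s,228,192,40)]))
```

```text
(no output)
```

View pics/c1.png

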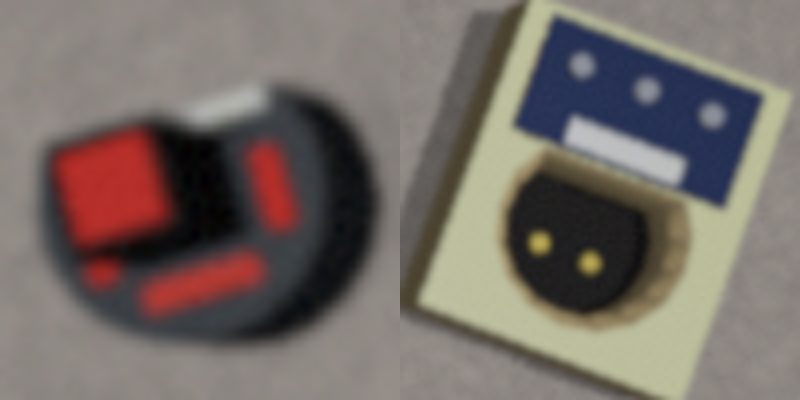

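View pics/c2.png

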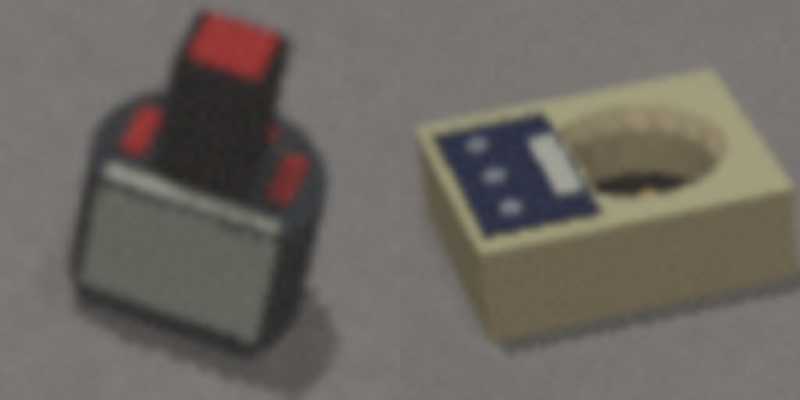

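```bash
cat > fit.py <<'E'
from h import *
from scipy.optimize import least_squares
t=cam("top");s=cam("scene")
def fit(L,x0):
    def f(p,fl=True):
        c,n=np.cos(p[2]),np.sin(p[2]);r=[]
        for d,sc,off,pts in L:
            for (a,b,z),uv in pts:
                P=[p[0]+(c*a-n*b)/1e3,p[1]+(n*a+c*b)/1e3,z/1e3]
                r.append(proj(d,P)[0]-(np.array(uv)/sc-.5+.5/sc+off))
        return np.ravel(r)
    o=least_squares(f,x0,loss="soft_l1");print(o.x[:2].round(4),np.degrees(o.x[2]).round(1),f(o.x).reshape(-1,2).round(1).tolist());return o.x
T,S=(t,8,np.array([125,225])),(s,6.25,np.array([430,290]))
a=[((13,13,92),(52,158)),((13,-13,92),(148,125)),((-13,-13,92),(175,218)),((-13,13,92),(80,250)),((18,-26.5,50),(268,95))]
b=[((-13,-13,92),(200,12)),((-13,13,92),(288,42)),((13,13,92),(265,82)),((13,-13,92),(188,60)),((18,-26.5,50),(105,170)),((18,26.5,50),(280,232))]
for L in([(*T,a)],[(*S,b)],[(*T,a),(*S,b)]):fit(L,[.51,.31,.3])
T,S=(t,4,np.array([460,195])),(s,5,np.array([188,152]))
a=[((-56,60,46),(15,305)),((88,-60,46),(392,95))]
b=[((88,60,46),(87,250)),((88,-60,46),(18,130)),((-56,60,46),(395,190)),((-56,-60,46),(315,70))]
for L in([(*T,a)],[(*S,b)],[(*T,a),(*S,b)]):fit(L,[.51,-.3,-.3])
E
python3 fit.py
```

```text
[0.513  0.3199] 18.3 [[-2.1, -0.3], [0.6, -1.4], [1.9, 1.7], [-0.9, 2.9], [0.2, -1.1]]
[0.5125 0.3192] 16.2 [[0.1, -1.6], [1.1, -1.6], [0.3, 1.3], [-2.7, -0.2], [-1.6, 0.3], [0.9, 0.7]]
[0.5128 0.3196] 17.1 [[-1.8, -0.4], [1.0, -1.1], [2.0, 2.1], [-0.9, 2.9], [0.7, -0.8], [0.0, -1.4], [1.1, -1.5], [0.6, 1.5], [-2.5, 0.1], [-1.5, 0.7], [1.2, 0.8]]
[ 0.4967 -0.3041] -22.5 [[0.3, -0.2], [-0.3, 0.2]]
[ 0.4949 -0.3049] -22.2 [[-0.5, 0.9], [0.2, -0.4], [0.5, -0.4], [-0.2, -0.1]]
[ 0.4961 -0.304 ] -22.4 [[0.3, 0.3], [-0.3, 0.4], [-0.9, 1.2], [0.0, -0.2], [0.3, 0.0], [-0.2, 0.2]]
```

Request:
servo_tool --series '[[[20,7,0],0],[[34,12,0],0],[[34,12,0],0],[[34,12,0],0],[[34,12,0],0]]' --fingers 85

```text
clock: 1.1
tool_pos: [0.3774, 0.454, 0.2315]
eef_rot: [-180.0, -0.0, -24.2]
contact_force: [0.4, -0.1, -0.5]
grip_width: 0.994
```

Request:
servo_tool --series '[[[34,13,0],0],[[34,13,0],0],[[34,13,0],0],[[34,13,0],0],[[34,13,0],0]]'

```text
clock: 1.6
tool_pos: [0.5056, 0.3248, 0.2316]
eef_rot: [-180.0, -0.0, -24.2]
contact_force: [0.9, 0.4, 0.2]
grip_width: 0.998
```

Request:
servo_tool --series '[[[11,3,0],-0.148],[[0,0,0],-0.145],[[0,0,0],-0.145],[[0,0,0],-0.145],[[0,0,0],-0.145]]'

```text
clock: 2.1
tool_pos: [0.5135, 0.3185, 0.2314]
eef_rot: [180.0, 0.0, 17.8]
contact_force: [0.3, -0.1, 0.3]
grip_width: 0.995
```

Request:
servo_tool --series '[[[0,0,0],0],[[0,0,0],0]]'

```text
clock: 2.3
tool_pos: [0.5134, 0.3189, 0.2314]
eef_rot: [180.0, -0.0, 17.3]
contact_force: [0.5, 0.7, 0.2]
grip_width: 0.997
```

Request:
servo_tool --series '[[[0,0,40],0],[[0,0,40],0],[[0,0,30],0],[[0,0,20],0],[[0,0,10],0]]'

```text
clock: 2.8
tool_pos: [0.5124, 0.3185, 0.0891]
eef_rot: [179.9, 0.2, 17.4]
contact_force: [0.3, 0.6, -0.1]
grip_width: 0.992
```

Request:
servo_tool --series '[[[0,0,10],0],[[0,0,10],0],[[0,0,11],0],[[0,0,0],0],[[0,0,0],0]]'

```text
clock: 3.3
tool_pos: [0.5135, 0.3196, 0.0605]
eef_rot: [180.0, -0.0, 17.5]
contact_force: [0.2, -0.3, -0.3]
grip_width: 0.99
```

Request:
servo_tool --series '[[[0,0,0],0],[[0,0,0],0],[[0,0,0],0],[[0,0,0],0],[[0,0,0],0]]' --fingers 0 --grip_force 50

```text
clock: 3.8
tool_pos: [0.5135, 0.3199, 0.0607]
eef_rot: [-180.0, -0.0, 17.5]
contact_force: [-0.4, 1.2, 1.3]
grip_width: 0.294
```

Request:
servo_tool --series '[[[0,0,0],0],[[0,0,0],0],[[0,0,0],0],[[0,0,0],0],[[0,0,0],0]]'

```text
clock: 4.3
tool_pos: [0.5135, 0.3199, 0.0607]
eef_rot: [-180.0, -0.0, 17.5]
contact_force: [-0.7, 1.2, 3.5]
grip_width: 0.297
```

Request:
servo_tool --series '[[[0,0,-10],0],[[0,0,-25],0],[[0,0,-40],0],[[0,0,-40],0],[[0,0,-25],0]]'

```text
clock: 4.8
tool_pos: [0.5134, 0.3192, 0.2025]
eef_rot: [-180.0, -0.1, 17.5]
contact_force: [0.8, -0.0, -4.5]
grip_width: 0.294
```

Request:
servo_tool --series '[[[-6,17,0],0],[[-10,30,0],0],[[-13,37,0],0],[[-13,37,0],0],[[-13,37,0],0]]'

```text
clock: 5.3
tool_pos: [0.5058, 0.1492, 0.1978]
eef_rot: [180.0, 0.4, 17.4]
contact_force: [0.7, -0.0, -3.4]
grip_width: 0.296
```

Request:
servo_tool --series '[[[-13,37,0],0],[[-13,37,0],0],[[-13,37,0],0],[[-13,37,0],0],[[-13,37,0],0]]'

```text
clock: 5.8
tool_pos: [0.4989, -0.046, 0.198]
eef_rot: [-179.9, 0.3, 17.4]
contact_force: [0.8, -0.1, -4.3]
grip_width: 0.292
```

Request:
servo_tool --series '[[[-13,37,0],0],[[-13,37,0],0],[[-13,37,0],0],[[-13,37,0],0],[[-13,37,0],0]]'

```text
clock: 6.3
tool_pos: [0.4925, -0.2411, 0.1978]
eef_rot: [-179.8, 0.3, 17.4]
contact_force: [1.0, -0.5, -4.5]
grip_width: 0.299
```

Request:
servo_tool --series '[[[-13,37,0],0],[[-8,24,0],0],[[0,0,0],0],[[0,0,0],0]]'

```text
clock: 6.7
tool_pos: [0.4913, -0.3042, 0.1978]
eef_rot: [-179.8, 0.2, 17.3]
contact_force: [0.2, 0.2, -4.2]
grip_width: 0.296
```

Request:
servo_tool --series '[[[0,0,0],0.139],[[0,0,0],0.139],[[0,0,0],0.139],[[0,0,0],0.139],[[0,0,0],0.139]]'

```text
clock: 7.2
tool_pos: [0.4927, -0.3026, 0.1992]
eef_rot: [-180.0, 0.2, -22.6]
contact_force: [-0.1, 0.2, -4.1]
grip_width: 0.295
```

Request:
servo_tool --series '[[[0,0,0],0],[[0,0,0],0]]'

```text
clock: 7.4
tool_pos: [0.4932, -0.3032, 0.1997]
eef_rot: [-180.0, 0.1, -22.1]
contact_force: [-0.1, 0.3, -5.5]
grip_width: 0.297
```

Run:
```python
from h import *
print(read_state()["tool_pos"],read_state()["eef_rot"],read_state()["contact_force"])
t=cam("top");s=cam("scene")
c=lambda d,u,v,r:cv2.resize(d["image"][v-r:v+r,u-r:u+r,::-1],(400,400),interpolation=cv2.INTER_CUBIC)
cv2.imwrite("pics/c3.png",np.hstack([c(t,530,240,75),c(s,228,170,70)]))
```

```text
[ 0.49319539 -0.30319692  0.19969024] [-1.79986570e+02  9.85635996e-02 -2.21190197e+01] [-0.09343511  0.2987634  -5.53130756]
```

View pics/c3.png

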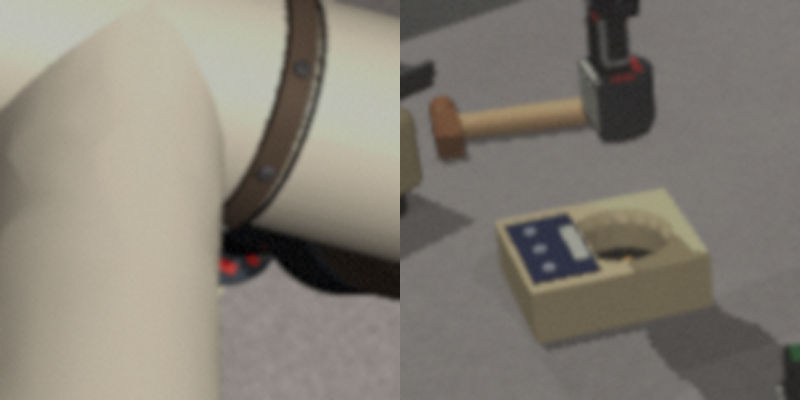

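Request:
servo_tool --series '[[[3,0,20],0],[[0,0,25],0],[[0,0,20],0],[[0,0,10],0],[[0,0,0],0]]'

```text
clock: 8.0
tool_pos: [0.4956, -0.3049, 0.1238]
eef_rot: [180.0, 0.2, -22.3]
contact_force: [-0.0, 0.4, -4.7]
grip_width: 0.295
```

Request:
servo_tool --series '[[[0,0,5],0],[[0,0,5],0],[[0,0,5],0],[[0,0,0],0],[[0,0,0],0]]'

```text
clock: 8.5
tool_pos: [0.4966, -0.3054, 0.1104]
eef_rot: [180.0, -0.0, -22.3]
contact_force: [-0.5, -0.5, -3.1]
grip_width: 0.296
```

Run:
```python
from h import *
s=cam("scene");print(read_state()["tool_pos"],read_state()["eef_rot"])
c=lambda d,u,v,r:cv2.resize(d["image"][v-r:v+r,u-r:u+r,::-1],(600,600),interpolation=cv2.INTER_CUBIC)
cv2.imwrite("pics/c4.png",c(s,228,180,45))
```

```text
[ 0.49676204 -0.30542827  0.11061456] [ 1.79994785e+02 -3.59125018e-02 -2.23232856e+01]
```

View pics/c4.png

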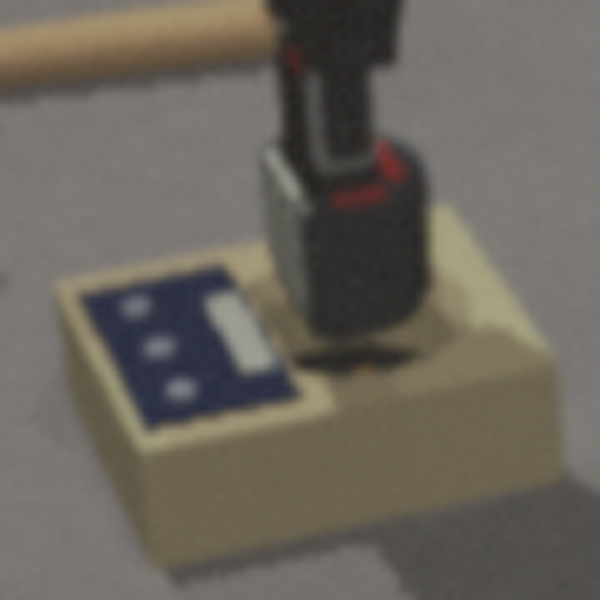

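Request:
servo_tool --series '[[[-1,-1,4],0],[[0,0,4],0],[[0,0,4],0],[[0,0,4],0],[[0,0,2],0]]'

```text
clock: 9.05
tool_pos: [0.4957, -0.3039, 0.0916]
eef_rot: [180.0, 0.1, -22.3]
contact_force: [-0.1, -0.3, -4.8]
grip_width: 0.297
```

Request:
servo_tool --series '[[[0,0,4],0],[[0,0,4],0],[[0,0,4],0],[[0,0,4],0],[[0,0,0],0]]'

```text
clock: 9.55
tool_pos: [0.4955, -0.3038, 0.0755]
eef_rot: [180.0, 0.1, -22.3]
contact_force: [0.0, 0.2, -3.8]
grip_width: 0.293
```

No contact forces; 3 mm to go.

Request:
servo_tool --series '[[[0,0,1],0],[[0,0,1],0],[[0,0,1],0],[[0,0,0],0],[[0,0,0],0]]'

```text
clock: 10.05
tool_pos: [0.496, -0.304, 0.0734]
eef_rot: [180.0, -0.0, -22.3]
contact_force: [-0.6, 0.1, -4.5]
grip_width: 0.295
```

Request:
servo_tool --series '[[[0,0,0.5],0],[[0,0,0],0],[[0,0,0],0],[[0,0,0],0],[[0,0,0],0]]' --fingers 60

```text
clock: 10.55
tool_pos: [0.4962, -0.3041, 0.0731]
eef_rot: [180.0, -0.0, -22.3]
contact_force: [0.4, -0.2, 1.2]
grip_width: 0.705
```

Request:
servo_tool --series '[[[0,0,0],0],[[0,0,0],0],[[0,0,-10],0],[[0,0,-20],0],[[0,0,-30],0]]'

```text
clock: 11.05
tool_pos: [0.495, -0.3036, 0.1326]
eef_rot: [180.0, 0.2, -22.3]
contact_force: [-0.2, -0.1, 0.2]
grip_width: 0.701
```

Request:
servo_tool --series '[[[0,0,-40],0],[[0,0,-40],0],[[-20,0,-20],0],[[-40,0,0],0],[[-40,0,0],0]]'

```text
clock: 11.55
tool_pos: [0.4029, -0.2657, 0.2341]
eef_rot: [-180.0, -0.1, -22.3]
contact_force: [-0.9, -0.8, -0.6]
grip_width: 0.703
```

Request:
servo_tool --series '[[[0,40,0],0],[[0,40,0],0],[[0,40,0],0],[[0,20,0],0],[[0,0,0],0]]'

```text
clock: 12.05
tool_pos: [0.3492, -0.3973, 0.2333]
eef_rot: [180.0, -0.0, -22.5]
contact_force: [0.1, 0.0, -0.3]
grip_width: 0.701
```

Run:
```python
from h import *
t=cam("top");s=cam("scene")
c=lambda d,u,v,r:cv2.resize(d["image"][v-r:v+r,u-r:u+r,::-1],(400,400),interpolation=cv2.INTER_CUBIC)
cv2.imwrite("pics/c5.png",np.hstack([c(t,510,245,50),c(s,228,185,40)]))
print(read_state())
for n,d in(("top",t),("scene",s)):
    for k in("empty_pack","charged_pack"):
        for b in boxes_of(n,k)[:2]:
            uv=np.array(b["location"])*[640,480];print(n,k,b["confidence"],uv.round(),ray(d,uv,.05).round(3))
a=np.radians(-22.4)
for d,cx,cy,f in((t,460,195,4),(s,188,145,5)):
    P=[[.496+(np.cos(a)*x-np.sin(a)*y)/1e3,-.304+(np.sin(a)*x+np.cos(a)*y)/1e3,.104] for x,y in((13,13),(13,-13),(-13,-13),(-13,13))]
    print(((proj(d,P)-[cx,cy])*f).round().tolist())
```

```text
{'clock': 12.15, 'qpos': array([-3.08881854e+01,  1.25204926e+01, -1.29167046e+01, -1.02664553e-02,
       -6.45478764e+01,  9.84966046e+01]), 'qvel': array([ 1.56251961, -0.37601636, -0.45128435, -0.09572795,  0.23683264,
       -0.1187035 ]), 'joint_efforts': array([-5.80399241e-01, -2.97995138e+01,  1.84399796e+01,  4.11393821e+00,
        3.82911181e-03,  8.35192041e-03]), 'tool_pos': array([ 0.35002535, -0.39554173,  0.23316784]), 'eef_rot': array([-1.79993036e+02, -1.61321575e-02, -2.23959926e+01]), 'contact_force': array([-0.25515706, -0.27237266,  0.3071013 ]), 'wrist_torque': array([0.01597741, 0.03473396, 0.00313241]), 'grip_width': 0.7009496604028436}
top empty_pack 0.61 [506. 254.] [ 0.494 -0.3    0.05 ]
top empty_pack 0.38 [348. 221.] [ 0.556 -0.029  0.05 ]
top charged_pack 0.59 [350. 222.] [ 0.556 -0.033  0.05 ]
scene empty_pack 0.59 [234. 177.] [ 0.487 -0.319  0.05 ]
scene charged_pack 0.82 [301. 247.] [ 0.568 -0.014  0.05 ]
[[216.0, 186.0], [277.0, 209.0], [255.0, 269.0], [195.0, 246.0]]
[[207.0, 91.0], [191.0, 65.0], [246.0, 55.0], [263.0, 80.0]]
```

View pics/c5.png

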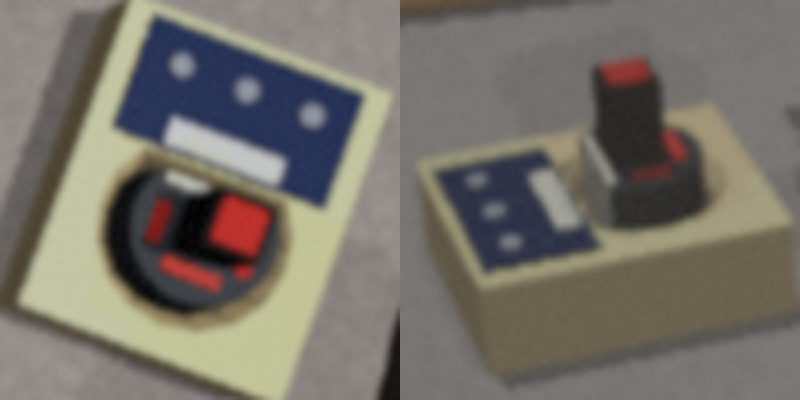

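```bash
python3 -c "
from workcell import job;print(job.sign_off())"
```

```text
the job is handed in; nothing more can be done
None
```

The red-lit pack is in the charging dock, flat side to the well's flat side, released, and the job is handed in. The robot's clock read 12.15 s of the 42 s allowed just before that.

- **Seating:** In the last pictures the post top is within about 2 px of where a fully home pack should show, in both cameras. The pack looks upright, with its white stripe next to the dock's. The wrist force stayed under about 6 N throughout the lowering.
- **Charged pack:** The network finds put it within about 6 mm of its starting spot, which is within their scatter, and the arm never went near it below carrying height.
- **Gripper:** It was clear of everything at the end, with no contact force.
- **Disagreement:** The top-view network also gave a second "empty_pack" find, at low confidence (0.38), on the green pack. I took it as a false report because the picture shows the red pack in the dock.

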